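# Dust the specimen case and hold its lid half open

### The arm

A 6-joint arm with a two-finger parallel gripper is mounted at the origin on a cart in front of the work surface, level with it; the furniture and walls round the work are solid. World frame = base frame: x ahead of the robot, y to its left, z up, the work surface at z = 0. Lengths are in m, angles in rad, forces in N, time in s.
With the tool pointing down it reaches from about 0.375 to 0.9 m from the base axis. Payload 3.1 kg.
Tool frame: the origin (TCP) lies on the centre line of the jaws, within the pads' length; the fingertips stand 8 mm ahead of it and the grasp point (between the pads) lies 11 mm behind it; z points along the fingers, y is the line along which they close (so a half turn about z gives the same grasp; the last joint's range is limited). The gripper opens to 85 mm and grips with 20 to 120 N. Pads are 22 mm wide; open, the fingers measure 114 mm over their backs; the gripper's body (76 mm by 85 mm) begins 54 mm behind the grasp point. The pads swing forward as they close: fully open they stand 13 mm farther back than shut.
Start: joints at [0.935, 0.527, 1.433, -0, 1.181, -0.178], TCP at [0.276, 0.561, 0.214] pointing down, gripper open.
Joint ranges: [-3.08, 3.08], [-0.75, 2.2], [0.22, 2.44], [-1.43, 4.57], [0, 2.65], [-2.85, 2.85]. Speed limits (rad/s): [2.79, 2.79, 3.14, 3.14, 3.14, 3.14].

### API

Orientations are given as a unit quaternion [x, y, z, w].
In Python, from station import * gives the robot as it stands.
- The arm moves only by the tool play_rows, never from a script. Its argument "rows" is a list of rows, each a list of 3 entries, a list of its own where there are three numbers: the turn, a rotation vector about the tool's x, y, z in degrees, then the shift along the tool's x, y, z in mm, then the closure, from 0 (fully open) to 1 (shut). In form: [[[ax, ay, az], [dx, dy, dz], jaw], ...]. A call has 1 to 12 rows; each row shifts and turns the commanded pose from where the row before left it, along the tool's axes as they then stand; what a row does not reach is not made up. A row lasts 1/12 s, in which the tool goes at most 41.7 mm and 7.16 degrees, less where a joint would pass 70% of its speed; a pose out of reach is approached as far as the arm can. A call with a gripper value outside its range is refused whole. The fingers move at their own pace and stop on an object; "grip_force" is the grip in N (left out, the last holds). Time passes only in rows, so rows that do not move let the fingers close. It gives the time, the measured TCP pose, the force, the opening and the grip force at its end, in the units of the state.
- sense(): the state, without advancing time (a new reading comes with each control period).
- snapshot(name): name is "scene" or "top" or "wrist"; returns (picture, depth): 480x640x3 uint8, red, green, blue; 480x640 float32, m along the optical axis (not along the pixel's ray), 0 where there is no reading.
- get_calibration(name): a dict with "vfov" (degrees; the focal length in pixels is half the picture's height over the tangent of half this angle, whatever the lens; pixels are square), "cx", "cy" (the principal point, pixels), "xyz" and "attitude" of the camera in the world. Camera axes: x right, y down, z forward; pixel columns grow to the right and rows downward; lengths in m; the calibration is good to about 2 mm. The wrist camera is an equidistant fisheye: a pixel r from the principal point sees the ray r / f radians off the axis. A picture is of the moment at which its call begins: read the wrist's pose just before it. get_calibration takes no time and is no camera call; for the wrist camera it gives the pose at the moment of the call.
- sign_off(): hands the job in; it is judged then, once.
The state is a dict: "t": time; "q": joint angles; "qd": joint speeds; "tau": joint torques, N m; "tcp_pos": TCP position; "tool_rot": TCP orientation; "force": force on the tool from outside, world axes, zero at the start; "ft_torque": the same for the moment, N m; "finger_gap": opening from 0.0 (shut) to 1.0 (fully open); "gripper_force": force on a finger pad.
Only numpy, scipy, OpenCV 4.12 (cv2) and the standard library are available. Lean on these libraries where they do the work, as an engineer would, in place of code of your own. Each camera call takes 0.05 s, during which the arm holds its last target. There are 200 camera calls.

### The job

Take the brush from the table and, with its long side lying across the lid of the closed specimen case, brush the lid from its left end to its right end, pressing lightly all the way; then stand the brush back on the table, bristles down, and let go of it. Then raise the lid, which has a pull tab at its front, to 45 degrees without letting it drop, and finish while still holding it there: it has no stay and falls shut if let go. Leave the other stones around the case where they are.

Things in the scene. Friction and masses are not known exactly. Their poses are not given: they have to be found in the camera images.
- case: Low wooden specimen case, 110 mm deep (x), 150 mm long (y), 50 mm high without lid, fixed; origin under its centre at table height. Its -x side is the front (toward the robot, turned up to 0.3 rad), +y the left end, z up. Its lid is hinged along the top of the back (+x) side and has a brass pull tab at the front. The stones inside are fixed; leave them.
- lid (a joint): Lid angle, rad: 0 closed (level, resting on the case), grows as the front rises; 0.785 is 45 degrees, stop at 1.75. No stay, latch or spring: below 1.5 it falls shut by its own weight (lid and tab about 0.18 kg, about 1 N to lift at the tab).
- lid_hinge (a point): Point on the hinge line, middle of the case's top back edge, 50 mm above the table; fixed to the case, axes as the case's. The lid turns about the case's y axis through this point.
- lid_top (a point): Centre of the lid's flat upper face, 58 mm above the table when closed; moves with the lid. Axes: x to the back, y to the left end, z out of the face. The lid is a flat rigid plate 110 mm (x) by 150 mm (y), 8 mm thick: wooden frame 14 mm wide round a clear pane; nothing stands up from it.
- lid_tab (a point): Grip point on the brass pull tab, a bar 14 mm wide (lid's y), 12 mm thick (z), sticking out 50 mm forward from the middle of the lid's front edge. The point is mid-bar, 32 mm in front of that edge: 142 mm in front of the hinge line and 4 mm above it when closed (54 mm above the table). Grip it across its width from above; it can turn between the fingers as the lid rises.
- brush: Grey scrubbing brush with a bow handle on top, 30 mm wide (its x), 86 mm long (its y), 55 mm high, about 70 g; stands on its bristles on the table, origin at the middle of the bristle ends, z up. Rigid: its shape is solid, the bristles do not give. Take it from above across its width, by the handle and upper body.
- crystal_tower: Bystander: clear six-sided crystal tower, 25 x 24 mm, 104 mm high, standing upright; origin at the centre of its foot.
- pink_stone: Bystander: pink polished palm stone, 56 x 62 x 30 mm; origin at the centre of its underside.
- blue_stone: Bystander: pale blue polished palm stone, 47 x 61 x 30 mm; origin at the centre of its underside.
There are look-alikes about, which are no part of the job. Leave any yellow look-alike of the brush alone.

How it is judged:
By the outcome, as a careful person would: the job done as asked, in the order asked, and still so for the second after the job is handed in, while the arm keeps its last pose, push and grip.
It also fails if it takes over 72 s, if anything falls off the work surface, if the arm or the gripper's body presses on something with over 40 N, if the wrist force passes 120 N, or if a joint passes its speed limit or range.

## Working session

There is one attempt and no reset: what is moved stays moved. The work goes in short steps, Python scripts to look and compute and a tool call to move; the robot and the scene stay as the last step left them, time stands still between calls to the robot, and variables do not carry over. Pictures are saved under pics/ and viewed, at most 10 in all, crops included, and the job is handed in when it is done.

Besides the shell and the picture viewer there is one more tool, called after "Emit:" in YAML: its name, and indented under it one key for each argument. play_rows: Moves the arm, as the interface text tells. Its arguments: {"type":"object","properties":{"rows":{"type":"array","items":{"type":"array"}},"grip_force":{"type":"number"}},"required":["rows"]}

```bash
mkdir -p pics; python3 - <<'E'
from station import *
import cv2,numpy as np
s=sense();print({k:np.round(v,3).tolist() for k,v in s.items()})
for n in("scene","top"):
    p,d=snapshot(n);np.savez(f"pics/{n}0.npz",p=p,d=d);cv2.imwrite(f"pics/{n}0.png",p[:,:,::-1]);print(n,get_calibration(n))
E
```

```text
{'t': 0.0, 'q': [0.935, 0.528, 1.434, 0.0, 1.181, -0.178], 'qd': [-0.001, -0.001, 0.0, -0.002, -0.001, -0.001], 'tau': [0.001, -44.236, -17.802, -0.0, 0.008, 0.0], 'tcp_pos': [0.275, 0.56, 0.213], 'tool_rot': [0.226, 0.974, -0.001, -0.0], 'force': [0.802, 0.372, -0.16], 'ft_torque': [-0.004, 0.02, -0.014], 'gripper_force': 0.0, 'finger_gap': 1.001}
scene {'vfov': 44.69137325712705, 'cx': 319.1653801823085, 'cy': 233.39432534094752, 'xyz': array([-0.10983226, -0.76481606,  0.71232711]), 'attitude': array([ 0.8355644 , -0.28420265,  0.15939305, -0.44232888])}
top {'vfov': 46.797414803515125, 'cx': 322.03726199704977, 'cy': 241.60761702598802, 'xyz': array([ 0.30464286, -0.00187597,  1.09649046]), 'attitude': array([-0.69718112,  0.7104689 , -0.07518841,  0.0593223 ])}
```

View pics/top0.png

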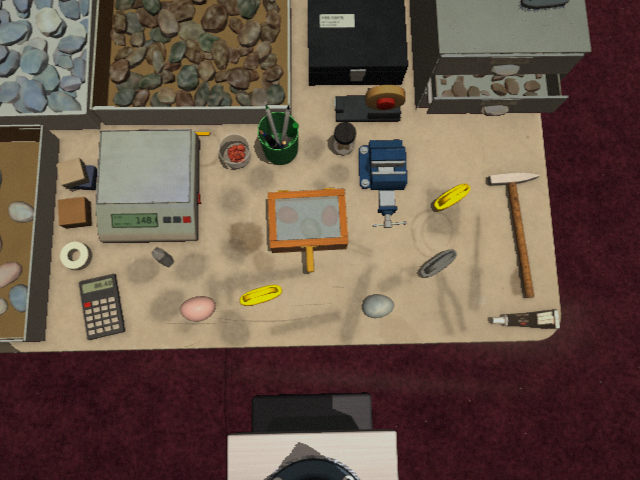

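View pics/scene0.png

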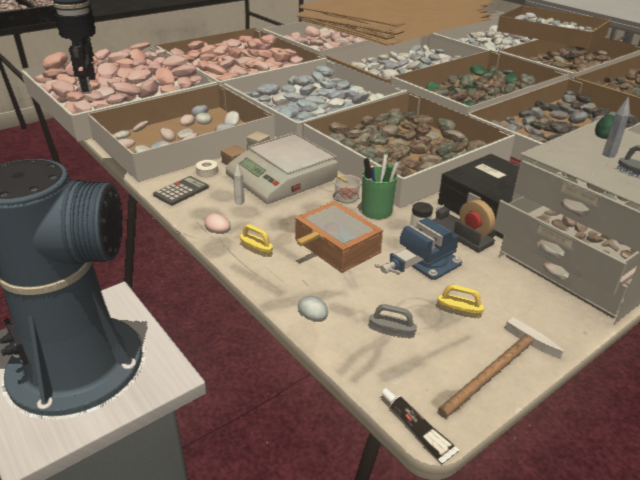

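Top view: the brush candidates are grey on the table (438,263), yellow (452,197), yellow (261,296), and a dark one on the cabinet (544,3). The one at (438,263) fits: it is grey and stands on the table. The case is at (308,220), its tab at (310,260), and the crystal tower at (162,257). Next I'll enlarge the brush area and measure.

```bash
cat > h.py <<'E'
import numpy as np,cv2
from scipy.spatial.transform import Rotation as R
from station import *
def cloud(n,d,cal=None):
    c=cal or get_calibration(n);f=240/np.tan(np.radians(c["vfov"]/2))
    v,u=np.mgrid[:480,:640]
    P=np.stack([(u-c["cx"])/f*d,(v-c["cy"])/f*d,d],-1)
    return P@R.from_quat(c["attitude"]).as_matrix().T+c["xyz"]
def rect(P):
    r=cv2.minAreaRect((P[:,:2]*1000).astype(np.float32));return r
E
python3 - <<'E'
from h import *
for n in("top","scene"):
    z=np.load(f"pics/{n}0.npz");p,d=z["p"],z["d"];W=cloud(n,d)
    hsv=cv2.cvtColor(p,cv2.COLOR_RGB2HSV)
    # table
    if n=="top":
        q=W[320:340,300:420];print("table z",np.median(q[...,2]),W[263,438],W[260,310],W[220,308])
        box=lambda x0,x1,y0,y1:(W[...,0]>x0)&(W[...,0]<x1)&(W[...,1]>y0)&(W[...,1]<y1)&(d>0)
    else: print(W[325,392],W[240,312],W[235,345])
    b=W[263,438] if n=="top" else b
    if n=="top":b0=b.copy()
    m=(W[...,2]>.008)&(np.hypot(W[...,0]-b0[0],W[...,1]-b0[1])<.065)&(hsv[...,1]<90)&(d>0)
    P=W[m];print(n,"brush",len(P),P.min(0).round(3),P.max(0).round(3),rect(P))
    for lo,hi in((.01,.025),(.025,.04),(.04,.07)):
        Q=P[(P[:,2]>lo)&(P[:,2]<hi)]
        if len(Q)>8:print(lo,len(Q),Q.mean(0).round(4),rect(Q))
    if n=="top":c0=W[220,308].copy()
    m=(hsv[...,0]>5)&(hsv[...,0]<25)&(hsv[...,1]>150)&(np.hypot(W[...,0]-c0[0],W[...,1]-c0[1])<.17)&(W[...,2]>.045)&(W[...,2]<.07)
    P=W[m];print(n,"lid",len(P),np.median(P[:,2]))
    k=cv2.morphologyEx(m.astype(np.uint8),cv2.MORPH_CLOSE,np.ones((5,5)))
    cs,_=cv2.findContours(k,0,2);c=max(cs,key=cv2.contourArea);f=np.zeros_like(k);cv2.drawContours(f,[c],-1,1,-1)
    body=cv2.morphologyEx(f,cv2.MORPH_OPEN,np.ones((15,15)))
    B=W[(body>0)&(W[...,2]>.045)&(W[...,2]<.07)];print("body",rect(B),B.mean(0).round(4))
    T=W[(f>0)&(body==0)&(W[...,2]>.04)&(W[...,0]<B[:,0].min()+.0)];print("tab",len(T),T.mean(0).round(4) if len(T) else 0,T.min(0) if len(T) else 0)
    # other stuff >15mm between
p=np.load("pics/top0.npz")["p"];q=np.load("pics/scene0.npz")["p"]
a=cv2.resize(p[160:320,230:500],(800,474),interpolation=2);b=cv2.resize(q[270:350,340:500],(240,120))
cv2.imwrite("pics/crop.png",a[:,:,::-1])
E
```

```text
table z -0.00013144396147501958 [ 0.46040804 -0.24835583  0.05247637] [ 0.46992941 -0.00385303  0.05613765] [ 0.54694232 -0.00131138  0.06013968]
top brush 540 [ 0.438 -0.292  0.008] [ 0.494 -0.221  0.058] ((465.5090026855469, -256.8712158203125), (28.65972900390625, 82.46986389160156), 32.129756927490234)
0.01 326 [ 0.4638 -0.2545  0.0214] ((465.5090026855469, -256.8712158203125), (28.65972900390625, 82.46986389160156), 32.129756927490234)
0.025 41 [ 0.4583 -0.2445  0.0297] ((465.1164855957031, -255.68881225585938), (25.742633819580078, 73.67350769042969), 30.844707489013672)
0.04 172 [ 0.4641 -0.2545  0.0515] ((465.13299560546875, -256.3908996582031), (10.57610034942627, 61.49516677856445), 32.7098388671875)
top lid 1847 0.057613021770478
body ((552.1682739257812, -0.12711334228515625), (116.1091537475586, 148.70248413085938), 1.5499606132507324) [5.511e-01 1.000e-04 5.720e-02]
tab 161 [ 0.4698 -0.0032  0.0657] [ 0.30464286 -0.00996746  0.05293561]
[ 0.45786172 -0.25962577  0.02120067] [ 0.47577145 -0.00882379  0.05345015] [ 0.53624309 -0.03866414  0.05714515]
scene brush 886 [ 0.435 -0.292  0.008] [ 0.492 -0.217  0.057] ((463.2121887207031, -255.99826049804688), (32.064029693603516, 83.04193878173828), 31.623939514160156)
0.01 560 [ 0.4615 -0.258   0.0212] ((463.2347106933594, -256.03485107421875), (32.064029693603516, 82.95597839355469), 31.623939514160156)
0.025 73 [ 0.4617 -0.2567  0.0317] ((464.1798400878906, -255.5442657470703), (18.329891204833984, 68.46084594726562), 39.48832321166992)
0.04 241 [ 0.4637 -0.2571  0.0502] ((464.77850341796875, -254.75210571289062), (14.589637756347656, 63.60304260253906), 35.68637466430664)
scene lid 19 0.049317705731308004
body ((0.0, 0.0), (0.0, 0.0), 0.0) [nan nan nan]<stdin>:23: RuntimeWarning: Mean of empty slice.
  ret = um.true_divide(
Traceback (most recent call last):
ValueError: zero-size array to reduction operation minimum which has no identity
```

```bash
python3 - <<'E'
from h import *
z=np.load("pics/top0.npz");p,d=z["p"],z["d"];W=cloud("top",d)
hsv=cv2.cvtColor(p,cv2.COLOR_RGB2HSV);h,s,v=[hsv[...,i].astype(int) for i in range(3)]
# lid top plane by rays onto z=.058
c=get_calibration("top");D=W-c["xyz"];L=c["xyz"]+D*((.058-c["xyz"][2])/D[...,2])[...,None]
m=(h>3)&(h<28)&(s>150)&(W[...,2]>.048)&(W[...,2]<.07)&(abs(W[...,0]-.55)<.16)&(abs(W[...,1])<.1)
for a in(.52,.54,.56,.58):
    q=L[m&(abs(L[...,0]-a)<.004)];print("x",a,q[:,1].min().round(4),q[:,1].max().round(4))
for a in(-.06,-.03,.03,.06):
    q=L[m&(abs(L[...,1]-a)<.004)];print("y",a,q[:,0].min().round(4),q[:,0].max().round(4))
t=L[m&(L[...,0]<.488)]
for a in(.45,.46,.47,.48):
    q=t[abs(t[:,0]-a)<.004];print("tab",a,q[:,1].min().round(4),q[:,1].max().round(4))
print("tab front",t[:,0].min())
for n,x0,x1,y0,y1 in(("right",.47,.65,-.25,-.085),("left",.47,.65,.085,.2),("front",.36,.48,.03,.2)):
    q=W[(W[...,0]>x0)&(W[...,0]<x1)&(W[...,1]>y0)&(W[...,1]<y1)&(W[...,2]>.012)&(d>0)]
    print(n,len(q),q.min(0).round(3) if len(q) else 0,q.max(0).round(3) if len(q) else 0)
cv2.imwrite("pics/crop.png",cv2.resize(p[180:310,340:500],(640,520),interpolation=2)[:,:,::-1])
E
```

```text
x 0.52 -0.0754 0.0716
x 0.54 -0.0743 0.0735
x 0.56 -0.0729 0.0734
x 0.58 -0.0715 0.0734
y -0.06 0.4995 0.6084
y -0.03 0.498 0.6108
y 0.03 0.4953 0.6057
y 0.06 0.4938 0.6041
tab 0.45 -0.0092 0.0021
tab 0.46 -0.0094 0.002
tab 0.47 -0.0077 0.0019
tab 0.48 -0.0079 0.0035
tab front 0.40331459753733545
right 1390 [ 0.47  -0.249  0.012] [ 0.65  -0.108  0.093]
left 0 0 0
front 734 [0.367 0.052 0.012] [0.428 0.2   0.058]<stdin>:5: RuntimeWarning: divide by zero encountered in divide
<stdin>:5: RuntimeWarning: invalid value encountered in multiply
```

View pics/crop.png

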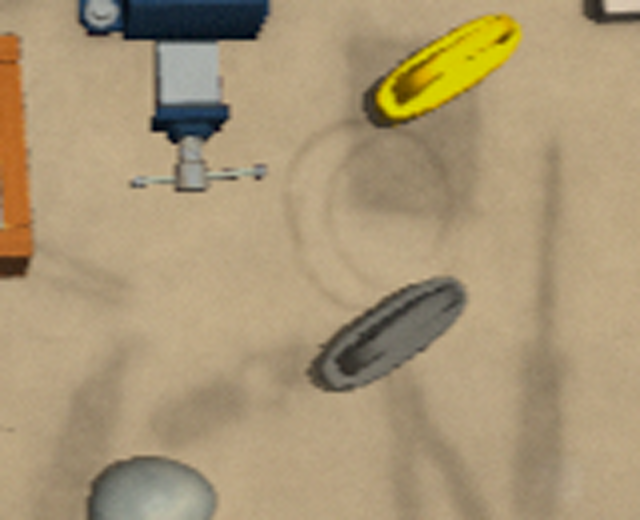

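The crop shows the grey brush alone at (390,333), clear of the vise and the yellow brush; it is the one meant.

Emit:
play_rows:
  rows:
    - [[0,0,0],[-22,-27,0],0.3]
    - [[0,0,0],[-22,-27,0],0.3]
    - [[0,0,0],[-22,-27,0],0.3]
    - [[0,0,0],[-22,-27,0],0.3]
    - [[0,0,0],[-22,-27,0],0.3]
    - [[0,0,0],[-22,-27,0],0.3]
    - [[0,0,0],[-22,-27,0],0.3]
    - [[0,0,0],[-22,-27,0],0.3]
    - [[0,0,0],[-22,-27,0],0.3]
    - [[0,0,0],[-22,-27,0],0.3]
    - [[0,0,0],[-22,-27,0],0.3]
    - [[0,0,0],[-22,-27,0],0.3]
  grip_force: 40

```text
t: 1.1
tcp_pos: [0.3694, 0.1521, 0.2142]
tool_rot: [0.226, 0.974, -0.0, -0.0]
force: [2.3, -0.3, -0.2]
finger_gap: 0.7
gripper_force: 0.0
```

Emit:
play_rows:
  rows:
    - [[0,0,0],[-22,-27,0],0.3]
    - [[0,0,0],[-22,-27,0],0.3]
    - [[0,0,0],[-22,-27,0],0.3]
    - [[0,0,0],[-22,-27,0],0.3]
    - [[0,0,0],[-22,-27,0],0.3]
    - [[0,0,0],[-22,-27,0],0.3]
    - [[0,0,0],[-22,-27,0],0.3]
    - [[0,0,0],[-22,-27,0],0.3]
    - [[0,0,0],[-22,-27,0],0.3]
    - [[0,0,0],[-22,-27,0],0.3]
    - [[0,0,0],[-22,-27,0],0.3]
    - [[0,0,0],[-22,-27,0],0.3]

```text
t: 2.1
tcp_pos: [0.4634, -0.2551, 0.214]
tool_rot: [0.227, 0.974, 0.0, -0.0]
force: [0.1, 0.5, 0.8]
finger_gap: 0.702
gripper_force: 0.0
```

Emit:
play_rows:
  rows:
    - [[0,0,6.4],[0,0,12],0.45]
    - [[0,0,6.4],[0,0,12],0.45]
    - [[0,0,6.4],[0,0,12],0.45]
    - [[0,0,6.4],[0,0,12],0.45]
    - [[0,0,6.4],[0,0,12],0.45]
    - [[0,0,0],[0,0,0],0.45]
    - [[0,0,0],[0,0,0],0.45]
    - [[0,0,0],[0,0,0],0.45]

```text
t: 2.77
tcp_pos: [0.4639, -0.2537, 0.1547]
tool_rot: [0.485, 0.874, -0.0, 0.0]
force: [-0.1, 0.6, 0.5]
finger_gap: 0.548
gripper_force: 0.0
```

```bash
cat >> h.py <<'E'
def to(x,y,yaw):
    "print the shift (tool mm) to world xy and turn about tool z to put tool y at yaw deg"
    s=sense();M=R.from_quat(s["tool_rot"]).as_matrix();p=np.array(s["tcp_pos"])
    print("t",round(s["t"],2),"tcp",p.round(4),"yaw",np.degrees(np.arctan2(M[1,1],M[0,1])).round(2),"zax",M[:,2].round(3),"F",np.round(s["force"],1),"gap",round(s["finger_gap"],3),"gf",round(s["gripper_force"],1),"q6",round(s["q"][5],2))
    d=np.array([x-p[0],y-p[1],0]);print("shift mm",(M.T@d*1000).round(1),"turn",round(np.degrees(np.arctan2(M[1,1],M[0,1]))-yaw,2))
E
python3 - <<'E'
from h import *
to(.464,-.256,32)
c=get_calibration("wrist");p,d=snapshot("wrist");np.savez("pics/w0.npz",p=p,d=d)
cv2.imwrite("pics/w0.png",p[:,:,::-1]);print(c)
E
```

```text
t 2.77 tcp [ 0.4639 -0.2537  0.1547] yaw 31.97 zax [ 0. -0. -1.] F [-0.1  0.6  0.5] gap 0.548 gf 0.0 q6 -1.27
shift mm [-2.  -1.2  0. ] turn -0.03
{'vfov': 65.70646984690485, 'cx': 330.84628586467073, 'cy': 239.248525865723, 'xyz': array([ 0.42816471, -0.19652342,  0.31366774]), 'attitude': array([0.95234663, 0.27263986, 0.03749564, 0.13151992])}
```

View pics/w0.png

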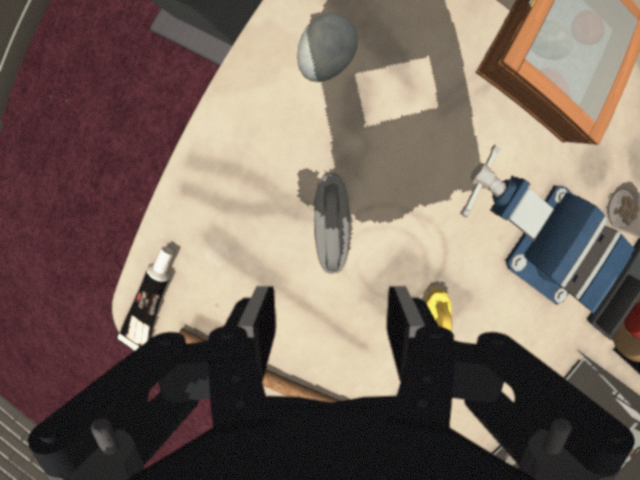

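The wrist view shows the brush at (332,222), centred between the fingers (270 and 390) and parallel to the pads. I'll go down and grip the handle.

Emit:
play_rows:
  rows:
    - [[0,0,0],[-1,-1,20],0.45]
    - [[0,0,0],[-1,0,20],0.45]
    - [[0,0,0],[0,0,20],0.45]
    - [[0,0,0],[0,0,20],0.45]
    - [[0,0,0],[0,0,20],0.45]
    - [[0,0,0],[0,0,12],0.45]
    - [[0,0,0],[0,0,6],0.45]
    - [[0,0,0],[0,0,0],0.45]
    - [[0,0,0],[0,0,0],0.45]

```text
t: 3.57
tcp_pos: [0.4644, -0.2562, 0.0369]
tool_rot: [0.486, 0.874, -0.0, 0.001]
force: [0.5, -0.6, 0.7]
finger_gap: 0.553
gripper_force: 0.0
```

Emit:
play_rows:
  rows:
    - [[0,0,0],[0,0,0],1]
    - [[0,0,0],[0,0,0],1]
    - [[0,0,0],[0,0,0],1]
    - [[0,0,0],[0,0,0],1]
    - [[0,0,0],[0,0,0],1]
    - [[0,0,0],[0,0,0],1]
    - [[0,0,0],[0,0,0],1]
    - [[0,0,0],[0,0,0],1]
  grip_force: 50

```text
t: 4.23
tcp_pos: [0.4645, -0.2566, 0.0379]
tool_rot: [0.486, 0.874, -0.0, 0.001]
force: [-2.0, -0.0, 8.4]
finger_gap: -0.0
gripper_force: 4.1
```

```bash
python3 - <<'E'
from h import *
to(.464,-.256,32)
p,d=snapshot("scene");np.savez("pics/s1.npz",p=p,d=d);a=p[230:360,310:500]
w,_=snapshot("wrist")
a=cv2.resize(a,(400,274),interpolation=2);b=cv2.resize(w[120:400,180:480],(400,373))
cv2.imwrite("pics/s1.png",np.vstack([a,b[:320]])[:,:,::-1]);to(0,0,0)
E
```

```text
t 4.23 tcp [ 0.4645 -0.2566  0.0379] yaw 31.85 zax [ 0.002 -0.002 -1.   ] F [-2.  -0.   8.4] gap -0.0 gf 4.1 q6 -1.27
shift mm [ 0.8 -0.1 -0. ] turn -0.15
t 4.33 tcp [ 0.4645 -0.2566  0.0379] yaw 31.85 zax [ 0.002 -0.002 -1.   ] F [-0.4 -0.4  7.8] gap 0.003 gf 4.1 q6 -1.27
shift mm [ 463.1 -259.2   -1.4] turn 31.85
```

View pics/s1.png

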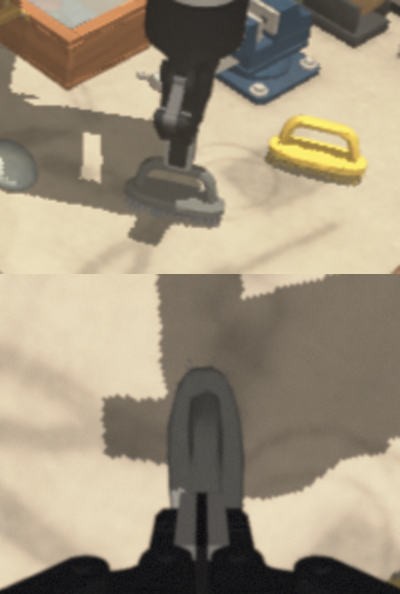

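The pads read fully shut on the handle with only 4 N of pad force, and the tips rest on the brush body. I'll open and take the upper body lower down.

Emit:
play_rows:
  rows:
    - [[0,0,0],[0,0,-2],0.4]
    - [[0,0,0],[0,0,0],0.4]
    - [[0,0,0],[0,0,0],0.4]
    - [[0,0,0],[0,0,0],0.4]
    - [[0,0,0],[0,0,0],0.4]
    - [[0,0,0],[0,0,7],0.4]
    - [[0,0,0],[0,0,7],0.4]
    - [[0,0,0],[0,0,6],0.4]
    - [[0,0,0],[0,0,0],0.4]

```text
t: 5.08
tcp_pos: [0.4629, -0.255, 0.0166]
tool_rot: [0.486, 0.874, 0.0, -0.002]
force: [0.2, 0.4, 0.2]
finger_gap: 0.6
gripper_force: 0.0
```

Emit:
play_rows:
  rows:
    - [[0,0,0],[0,0,0],1]
    - [[0,0,0],[0,0,0],1]
    - [[0,0,0],[0,0,0],1]
    - [[0,0,0],[0,0,0],1]
    - [[0,0,0],[0,0,0],1]
    - [[0,0,0],[0,0,0],1]

```text
t: 5.58
tcp_pos: [0.464, -0.2558, 0.0185]
tool_rot: [0.486, 0.874, -0.0, 0.0]
force: [-0.4, 0.7, 0.2]
finger_gap: 0.19
gripper_force: 46.9
```

Emit:
play_rows:
  rows:
    - [[0,0,0],[0,0,-10],1]
    - [[0,0,0],[0,0,-25],1]
    - [[0,0,0],[0,0,-35],1]
    - [[0,0,-6.7],[0,0,-35],1]
    - [[0,0,-6.7],[0,0,-30],1]
    - [[0,0,-6.7],[0,0,-15],1]
    - [[0,0,-6.7],[0,0,0],1]
    - [[0,0,-6.7],[0,0,0],1]
    - [[0,0,-6.7],[0,0,0],1]
    - [[0,0,-6.7],[0,0,0],1]
    - [[0,0,-6.7],[0,0,0],1]
    - [[0,0,-7.1],[0,0,0],1]

```text
t: 6.58
tcp_pos: [0.4636, -0.2556, 0.1691]
tool_rot: [-0.025, 1.0, -0.0, 0.0]
force: [-0.3, -0.3, -1.7]
finger_gap: 0.188
gripper_force: 47.0
```

Emit:
play_rows:
  rows:
    - [[0,0,0],[-4,13,0],1]
    - [[0,0,0],[-8,26,0],1]
    - [[0,0,0],[-9,27,0],1]
    - [[0,0,0],[-9,27,0],1]
    - [[0,0,0],[-9,27,0],1]
    - [[0,0,0],[-9,27,0],1]
    - [[0,0,0],[-9,27,0],1]
    - [[0,0,0],[-9,27,0],1]
    - [[0,0,0],[-9,27,0],1]
    - [[0,0,0],[-9,27,0],1]
    - [[0,0,0],[-9,27,0],1]
    - [[0,0,0],[-6,25,0],1]

```text
t: 7.58
tcp_pos: [0.5492, 0.058, 0.1689]
tool_rot: [-0.021, 1.0, 0.0, 0.0]
force: [-0.5, 0.5, 0.6]
finger_gap: 0.189
gripper_force: 47.0
```

Emit:
play_rows:
  rows:
    - [[0,0,0],[0,0,10],1]
    - [[0,0,0],[0,0,20],1]
    - [[0,0,0],[0,0,15],1]
    - [[0,0,0],[0,0,5],1]
    - [[0,0,0],[0,0,0],1]
    - [[0,0,0],[0,0,0],1]

```text
t: 8.08
tcp_pos: [0.549, 0.0552, 0.1185]
tool_rot: [-0.021, 1.0, 0.0, -0.0]
force: [0.7, -0.4, -0.1]
finger_gap: 0.183
gripper_force: 47.0
```

```bash
python3 - <<'E'
from h import *
to(.549,.061,92.7)
w,_=snapshot("wrist");p,d=snapshot("scene")
cv2.imwrite("pics/w2.png",np.hstack([cv2.resize(w,(480,360)),cv2.resize(p[150:300,240:420],(320,267),interpolation=2)[:267].repeat(1,0) if 0 else cv2.resize(p[130:310,240:400],(320,360),interpolation=2)])[:,:,::-1])
E
```

```text
t 8.08 tcp [0.549  0.0552 0.1185] yaw 92.44 zax [-0.  0. -1.] F [ 0.7 -0.4 -0.1] gap 0.183 gf 47.0 q6 -1.72
shift mm [-0.2  5.8  0. ] turn -0.26
```

View pics/w2.png

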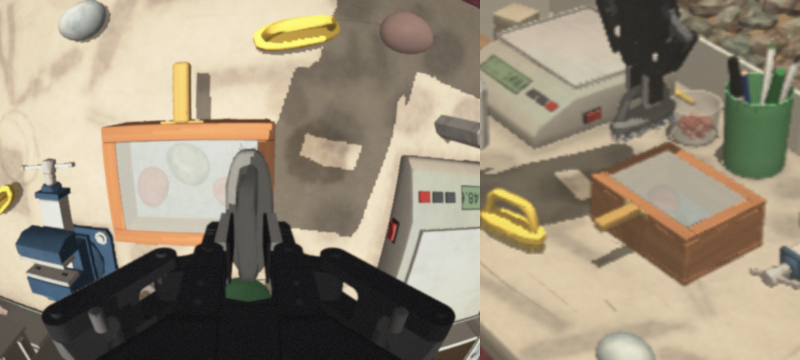

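Wrist view: the brush (245,215) is held upright, lying along the lid's depth at its left end. I'll lower it to touch.

Emit:
play_rows:
  rows:
    - [[0,0,0],[0,3,14],1]
    - [[0,0,0],[0,3,14],1]
    - [[0,0,0],[0,2,8],1]
    - [[0,0,0],[0,0,3],1]
    - [[0,0,0],[0,0,0],1]
    - [[0,0,0],[0,0,0],1]

```text
t: 8.68
tcp_pos: [0.5494, 0.0631, 0.0798]
tool_rot: [-0.022, 1.0, -0.0, 0.0]
force: [-0.3, 0.2, -0.3]
finger_gap: 0.188
gripper_force: 47.0
```

Emit:
play_rows:
  rows:
    - [[0,0,0],[0,0,1],1]
    - [[0,0,0],[0,0,1],1]
    - [[0,0,0],[0,0,0.5],1]
    - [[0,0,0],[0,0,0],1]

```text
t: 9.02
tcp_pos: [0.549, 0.0632, 0.077]
tool_rot: [-0.022, 1.0, -0.0, 0.0]
force: [0.0, 0.5, -1.0]
finger_gap: 0.194
gripper_force: 47.0
```

Emit:
play_rows:
  rows:
    - [[0,0,0],[0,0,0.6],1]
    - [[0,0,0],[0,0,0.4],1]
    - [[0,0,0],[0,0,0],1]

```text
t: 9.27
tcp_pos: [0.5491, 0.0633, 0.0763]
tool_rot: [-0.022, 1.0, -0.0, 0.0]
force: [0.2, 0.2, 3.4]
finger_gap: 0.189
gripper_force: 47.9
```

Emit:
play_rows:
  rows:
    - [[0,0,0],[0,0,0.5],1]
    - [[0,0,0],[0,0,0],1]

```text
t: 9.43
tcp_pos: [0.5492, 0.0634, 0.0763]
tool_rot: [-0.022, 1.0, -0.0, 0.0]
force: [-1.2, 0.7, 6.9]
finger_gap: 0.191
gripper_force: 48.6
```

Emit:
play_rows:
  rows:
    - [[0,0,0],[0,-3,0],1]
    - [[0,0,0],[0,-6,0],1]
    - [[0,0,0],[0,-6,0],1]
    - [[0,0,0],[0,-6,0],1]

```text
t: 9.77
tcp_pos: [0.5506, 0.0438, 0.0764]
tool_rot: [-0.021, 1.0, 0.001, 0.001]
force: [-0.6, 5.8, 6.9]
finger_gap: 0.189
gripper_force: 49.2
```

Emit:
play_rows:
  rows:
    - [[0,0,0],[0,-6,0],1]
    - [[0,0,0],[0,-6,0],1]
    - [[0,0,0],[0,-6,0],1]
    - [[0,0,0],[0,-6,0],1]

```text
t: 10.1
tcp_pos: [0.5517, 0.0197, 0.0764]
tool_rot: [-0.021, 1.0, 0.001, 0.001]
force: [-0.9, 5.6, 8.0]
finger_gap: 0.188
gripper_force: 49.3
```

Emit:
play_rows:
  rows:
    - [[0,0,0],[0,-6,-0.2],1]
    - [[0,0,0],[0,-6,0],1]
    - [[0,0,0],[0,-6,0],1]
    - [[0,0,0],[0,-6,0],1]
    - [[0,0,0],[0,-6,0],1]

```text
t: 10.52
tcp_pos: [0.5528, -0.0104, 0.0764]
tool_rot: [-0.022, 1.0, 0.001, 0.001]
force: [-0.4, 4.9, 6.7]
finger_gap: 0.19
gripper_force: 49.0
```

Emit:
play_rows:
  rows:
    - [[0,0,0],[0,-6,0],1]
    - [[0,0,0],[0,-6,0],1]
    - [[0,0,0],[0,-6,0],1]
    - [[0,0,0],[0,-6,0],1]
    - [[0,0,0],[0,-6,0],1]

```text
t: 10.93
tcp_pos: [0.5539, -0.0403, 0.0764]
tool_rot: [-0.022, 1.0, 0.001, 0.001]
force: [-0.5, 4.9, 6.9]
finger_gap: 0.189
gripper_force: 49.1
```

Emit:
play_rows:
  rows:
    - [[0,0,0],[0,-6,0],1]
    - [[0,0,0],[0,-6,0],1]
    - [[0,0,0],[0,-6,0],1]
    - [[0,0,0],[0,-6,0],1]
    - [[0,0,0],[0,0,0],1]

```text
t: 11.35
tcp_pos: [0.5551, -0.0656, 0.0763]
tool_rot: [-0.021, 1.0, 0.0, 0.001]
force: [-1.0, 3.1, 5.5]
finger_gap: 0.186
gripper_force: 48.5
```

Emit:
play_rows:
  rows:
    - [[0,0,0],[0,0,-20],1]
    - [[0,0,0],[0,0,-30],1]
    - [[0,0,0],[0,0,-20],1]
    - [[0,0,0],[10,-20,0],1]
    - [[0,0,0],[15,-28,0],1]
    - [[0,0,0],[15,-28,0],1]
    - [[0,0,0],[15,-28,0],1]
    - [[0,0,0],[15,-28,0],1]
    - [[0,0,0],[15,-28,0],1]
    - [[0,0,0],[14,-26,0],1]
    - [[0,0,0],[0,0,0],1]
    - [[0,0,0],[0,0,0],1]

```text
t: 12.35
tcp_pos: [0.4632, -0.2571, 0.1452]
tool_rot: [-0.02, 1.0, 0.0, -0.0]
force: [0.1, 0.3, -0.6]
finger_gap: 0.188
gripper_force: 47.0
```

Emit:
play_rows:
  rows:
    - [[0,0,0],[0,0,20],1]
    - [[0,0,0],[0,0,30],1]
    - [[0,0,0],[0,0,30],1]
    - [[0,0,0],[0,0,20],1]
    - [[0,0,0],[0,0,12],1]
    - [[0,0,0],[0,0,8],1]
    - [[0,0,0],[0,0,4],1]
    - [[0,0,0],[0,0,0],1]
    - [[0,0,0],[0,0,0],1]

```text
t: 13.1
tcp_pos: [0.4645, -0.2556, 0.0219]
tool_rot: [-0.022, 1.0, -0.0, 0.0]
force: [0.5, 0.6, -0.5]
finger_gap: 0.19
gripper_force: 47.0
```

Emit:
play_rows:
  rows:
    - [[0,0,0],[0,0,1.5],1]
    - [[0,0,0],[0,0,1],1]
    - [[0,0,0],[0,0,1],1]
    - [[0,0,0],[0,0,0],1]
    - [[0,0,0],[0,0,0],1]

```text
t: 13.52
tcp_pos: [0.4642, -0.2561, 0.0184]
tool_rot: [-0.022, 1.0, -0.0, 0.0]
force: [0.2, 0.8, 0.6]
finger_gap: 0.191
gripper_force: 47.4
```

Emit:
play_rows:
  rows:
    - [[0,0,0],[0,0,0],0.7]
    - [[0,0,0],[0,0,0],0.6]
    - [[0,0,0],[0,0,0],0.5]
    - [[0,0,0],[0,0,0],0.4]
    - [[0,0,0],[0,0,0],0.4]
    - [[0,0,0],[0,0,-10],0.4]
    - [[0,0,0],[0,0,-20],0.4]
    - [[0,0,0],[0,0,-30],0.4]
    - [[0,0,0],[0,0,-40],0.4]
    - [[0,0,0],[0,0,-40],0.4]
    - [[0,0,0],[0,0,0],0.4]

```text
t: 14.43
tcp_pos: [0.468, -0.259, 0.1658]
tool_rot: [-0.022, 1.0, -0.005, 0.006]
force: [1.0, 0.1, -0.1]
finger_gap: 0.601
gripper_force: 0.0
```

```bash
python3 - <<'E'
from h import *
to(.465,-.0045,92.7)
for n in("top","scene"):
    p,d=snapshot(n);W=cloud(n,d);s=cv2.cvtColor(p,cv2.COLOR_RGB2HSV)[...,1]
    m=(abs(W[...,0]-.464)<.06)&(abs(W[...,1]+.256)<.06)&(W[...,2]>.008)&(W[...,2]<.075)&(s<90)
    P=W[m];print(n,len(P),P.min(0).round(3) if len(P) else 0,P.max(0).round(3) if len(P) else 0)
    if n=="scene": a=cv2.resize(p[180:360,280:520],(640,480),interpolation=2);cv2.imwrite("pics/s3.png",a[:,:,::-1])
E
```

```text
t 14.43 tcp [ 0.468  -0.259   0.1658] yaw 92.55 zax [ 0.012 -0.01  -1.   ] F [ 1.   0.1 -0.1] gap 0.601 gf 0.0 q6 -2.33
shift mm [ -8.4 254.3  -2.6] turn -0.15
top 1 [ 0.505 -0.252  0.022] [ 0.505 -0.252  0.022]
scene 766 [ 0.421 -0.27   0.008] [ 0.505 -0.239  0.057]
```

View pics/s3.png

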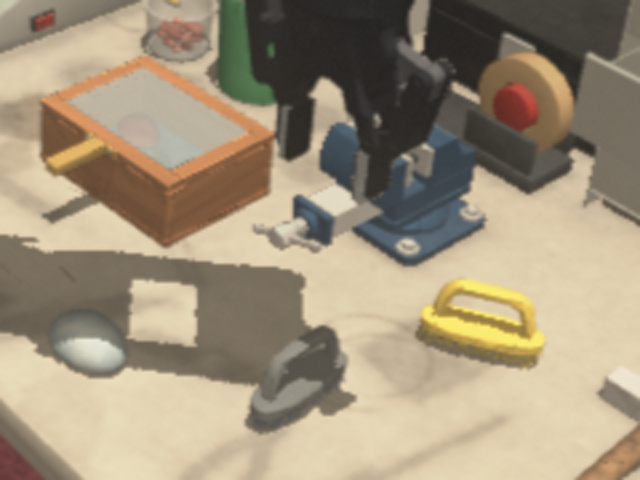

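The picture shows the brush standing at (300,380), free of the gripper. Next is the tab.

Emit:
play_rows:
  rows:
    - [[0,0,0],[0,12,0],0.4]
    - [[0,0,0],[-1,24,0],0.4]
    - [[0,0,0],[-1,24,0],0.45]
    - [[0,0,0],[-1,24,0],0.5]
    - [[0,0,0],[-2,24,0],0.5]
    - [[0,0,0],[-2,24,0],0.5]
    - [[0,0,0],[-2,24,0],0.5]
    - [[0,0,0],[-1,24,0],0.5]
    - [[0,0,0],[-1,24,0],0.5]
    - [[0,0,0],[-1,24,0],0.5]
    - [[0,0,0],[0,24,0],0.5]
    - [[0,0,0],[0,0,0],0.5]

```text
t: 15.53
tcp_pos: [0.4611, 0.0011, 0.1562]
tool_rot: [-0.024, 1.0, 0.002, -0.003]
force: [-0.1, 0.4, -0.2]
finger_gap: 0.499
gripper_force: 0.0
```

Emit:
play_rows:
  rows:
    - [[0,0,0],[0,0,20],0.5]
    - [[0,0,0],[0,0,20],0.5]
    - [[0,0,0],[0,0,15],0.5]
    - [[0,0,0],[0,0,0],0.5]
    - [[0,0,0],[0,0,0],0.5]

```text
t: 15.95
tcp_pos: [0.463, -0.0032, 0.1017]
tool_rot: [-0.022, 1.0, 0.001, -0.002]
force: [0.4, 0.5, 0.4]
finger_gap: 0.501
gripper_force: 0.0
```

```bash
python3 - <<'E'
from h import *
to(.465,-.0045,92.7)
w,_=snapshot("wrist");c=get_calibration("wrist");cv2.imwrite("pics/w4.png",w[:,:,::-1])
# tab pixels: fisheye rays onto z=.06
f=240/np.tan(np.radians(c["vfov"]/2));v,u=np.mgrid[:480,:640];a,b=u-c["cx"],v-c["cy"];r=np.hypot(a,b)+1e-9;th=r/f
D=np.stack([np.sin(th)*a/r,np.sin(th)*b/r,np.cos(th)],-1)@R.from_quat(c["attitude"]).as_matrix().T
L=c["xyz"]+D*((.06-c["xyz"][2])/D[...,2])[...,None]
h=cv2.cvtColor(w,cv2.COLOR_RGB2HSV);m=(h[...,0]>10)&(h[...,0]<27)&(h[...,1]>120)
for x in(.45,.46,.47,.48):
    q=L[m&(abs(L[...,0]-x)<.002)&(abs(L[...,1])<.02)]
    if len(q):print(x,q[:,1].min().round(4),q[:,1].max().round(4))
q=L[m&(abs(L[...,1])<.02)&(L[...,0]<.5)&(L[...,0]>.4)];print("front",q[:,0].min() if len(q) else 0)
E
```

```text
t 15.95 tcp [ 0.463  -0.0032  0.1017] yaw 92.52 zax [-0.005  0.001 -1.   ] F [0.4 0.5 0.4] gap 0.501 gf 0.0 q6 -1.86
shift mm [-1.9 -1.4 -0. ] turn -0.18
0.45 -0.01 0.0024
0.46 -0.0098 0.0029
0.47 -0.0088 0.0029
0.48 -0.0196 0.02
front 0.4480457048480362
```

View pics/w4.png

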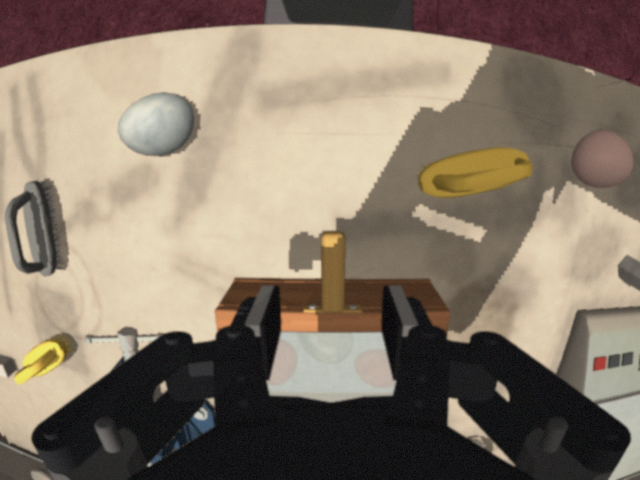

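The wrist view shows the tab at (332,270), centred between the pads (270 and 390). I'll go down and grip it.

Emit:
play_rows:
  rows:
    - [[0,0,0],[-1,0,15],0.5]
    - [[0,0,0],[0,0,20],0.5]
    - [[0,0,0],[0,0,15],0.5]
    - [[0,0,0],[0,0,7],0.5]
    - [[0,0,0],[0,0,0],0.5]
    - [[0,0,0],[0,0,0],0.7]
    - [[0,0,0],[0,0,0],1]
    - [[0,0,0],[0,0,0],1]
    - [[0,0,0],[0,0,0],1]
    - [[0,0,0],[0,0,0],1]
    - [[0,0,0],[0,0,0],1]
  grip_force: 40

```text
t: 16.92
tcp_pos: [0.466, -0.0035, 0.0464]
tool_rot: [-0.022, 1.0, -0.0, 0.0]
force: [-0.3, -0.8, -0.2]
finger_gap: 0.004
gripper_force: 0.0
```

```bash
python3 - <<'E'
from h import *
to(.465,-.0045,92.7)
# relative grip arc: pivot hinge 142 mm behind, grip 4 mm above; per 5 deg: (back, up) mm
g=lambda a:np.array([-.142*np.cos(a)-.004*np.sin(a), -.004*-np.cos(a)+.142*np.sin(a)])*1000
A=np.radians(np.arange(0,46,5));P=np.array([g(a) for a in A]);print(np.diff(P,axis=0).round(1).tolist(),(P[-1]-P[0]).round(1))
E
```

```text
t 16.92 tcp [ 0.466  -0.0035  0.0464] yaw 92.53 zax [ 0.001 -0.    -1.   ] F [-0.3 -0.8 -0.2] gap 0.004 gf 0.0 q6 -1.86
shift mm [ 1. -1. -0.] turn -0.17
[[0.2, 12.4], [1.3, 12.2], [2.3, 12.0], [3.4, 11.7], [4.4, 11.3], [5.4, 10.8], [6.4, 10.3], [7.3, 9.6], [8.1, 8.9]] [38.8 99.2]
```

The pads shut just above the tab. Together with the first brush grip, this means the real fingertips sit about 25 mm farther back than stated. I'll open, go 26 mm lower and grip again.

Emit:
play_rows:
  rows:
    - [[0,0,0],[0,0,-5],0.5]
    - [[0,0,0],[0,0,-5],0.5]
    - [[0,0,0],[0,0,0],0.5]
    - [[0,0,0],[0,0,0],0.5]
    - [[0,0,0],[0,0,0],0.5]
    - [[0,0,0],[0,0,10],0.5]
    - [[0,0,0],[0,0,10],0.5]
    - [[0,0,0],[0,0,10],0.5]
    - [[0,0,0],[0,0,5],0.5]
    - [[0,0,0],[0,0,0],0.5]

```text
t: 17.75
tcp_pos: [0.465, -0.0033, 0.02]
tool_rot: [-0.022, 1.0, 0.0, -0.001]
force: [-0.1, 1.1, 0.7]
finger_gap: 0.503
gripper_force: 0.0
```

Emit:
play_rows:
  rows:
    - [[0,0,0],[0,0,0],0.6]
    - [[0,0,0],[0,0,0],0.7]
    - [[0,0,0],[0,0,0],1]
    - [[0,0,0],[0,0,0],1]
    - [[0,0,0],[0,0,0],1]
    - [[0,0,0],[0,0,0],1]

```text
t: 18.25
tcp_pos: [0.4659, -0.002, 0.0216]
tool_rot: [-0.021, 1.0, 0.001, 0.0]
force: [0.7, 8.4, 0.6]
finger_gap: 0.152
gripper_force: 42.0
```

Emit:
play_rows:
  rows:
    - [[0,0,0],[0,0.6,0],1]
    - [[0,0,0],[0,0.6,-3],1]
    - [[0,0,0],[0,0,-4],1]
    - [[0,0,0],[0,0,-5],1]
    - [[0,0,0],[0,0,0],1]

```text
t: 18.67
tcp_pos: [0.4669, -0.0019, 0.0339]
tool_rot: [-0.022, 1.0, 0.0, 0.001]
force: [3.4, 5.4, -3.8]
finger_gap: 0.153
gripper_force: 41.3
```

Emit:
play_rows:
  rows:
    - [[0,0,0],[-0.6,0,-6],1]
    - [[0,0,0],[-0.7,0,-6],1]
    - [[0,0,0],[-1.1,0,-6],1]
    - [[0,0,0],[-1.2,0,-6],1]
    - [[0,0,0],[0,0,0],1]

```text
t: 19.08
tcp_pos: [0.4718, -0.0018, 0.0582]
tool_rot: [-0.021, 1.0, 0.0, 0.003]
force: [5.0, 5.8, -5.0]
finger_gap: 0.155
gripper_force: 41.0
```

Emit:
play_rows:
  rows:
    - [[0,0,0],[-2,0,-6],1]
    - [[0,0,0],[-2,0,-6],1]
    - [[0,0,0],[-2.2,0,-5.7],1]
    - [[0,0,0],[-2.2,0,-5.6],1]
    - [[0,0,0],[-2.7,0,-5.4],1]
    - [[0,0,0],[-2.7,0,-5.4],1]
    - [[0,0,0],[0,0,0],1]

```text
t: 19.67
tcp_pos: [0.4862, -0.0012, 0.0922]
tool_rot: [-0.021, 1.0, 0.0, 0.003]
force: [6.3, 4.6, -6.7]
finger_gap: 0.159
gripper_force: 41.2
```

```bash
cat > lid.py <<'E'
from h import *
to(.465,-.0045,92.7)
for n in("scene","top"):
    p,d=snapshot(n);W=cloud(n,d);hs=cv2.cvtColor(p,cv2.COLOR_RGB2HSV)
    m=(hs[...,0]>3)&(hs[...,0]<28)&(hs[...,1]>130)&(W[...,2]>.075)&(W[...,2]<.2)&(abs(W[...,0]-.53)<.11)&(abs(W[...,1])<.09)&(d>0)
    P=W[m];e=np.array([np.cos(.047),np.sin(.047)])
    s=(P[:,:2]-[.607,.0019])@e
    A=np.c_[-s,np.ones(len(s))];
    for _ in range(4):
        k=np.linalg.lstsq(A,P[:,2],rcond=None)[0];r=abs(A@k-P[:,2]);g=r<.006;A,P=A[g],P[g]
    print(n,len(P),"angle",np.degrees(np.arctan(k[0])).round(1),"at hinge z",k[1].round(4),"zmax",P[:,2].max().round(3))
    if n=="scene":cv2.imwrite("pics/lid.png",cv2.resize(p[130:310,240:480],(640,480),interpolation=2)[:,:,::-1])
E
python3 lid.py
```

```text
t 19.67 tcp [ 0.4862 -0.0012  0.0922] yaw 92.44 zax [ 0.006  0.    -1.   ] F [ 6.3  4.6 -6.7] gap 0.159 gf 41.2 q6 -1.85
shift mm [21.3 -2.4 -0.1] turn -0.26
scene 216 angle 27.6 at hinge z 0.0596 zmax 0.136
top 17 angle 29.4 at hinge z 0.0589 zmax 0.11
```

View pics/lid.png

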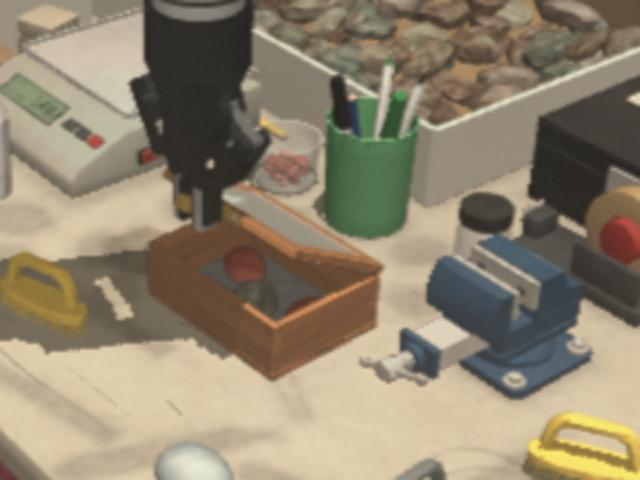

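Lid open about 30°, held by the tab. I'll do the remaining 15°.

Emit:
play_rows:
  rows:
    - [[0,0,0],[-3,0,-5.2],1]
    - [[0,0,0],[-3.1,0,-5.2],1]
    - [[0,0,0],[-3.5,0,-4.9],1]
    - [[0,0,0],[-3.6,0,-4.8],1]
    - [[0,0,0],[-4,0,-4.5],1]
    - [[0,0,0],[-4,0,-4.5],1]
    - [[0,0,0],[0,0,0],1]
    - [[0,0,0],[0,0,0],1]

```text
t: 20.43
tcp_pos: [0.5066, -0.0004, 0.1203]
tool_rot: [-0.022, 1.0, 0.0, 0.002]
force: [6.5, 3.8, -8.9]
finger_gap: 0.155
gripper_force: 41.9
```

```bash
python3 lid.py
```

```text
t 20.43 tcp [ 5.066e-01 -4.000e-04  1.203e-01] yaw 92.47 zax [ 0.005  0.    -1.   ] F [ 6.5  3.8 -8.9] gap 0.155 gf 41.9 q6 -1.84
shift mm [41.7 -2.3 -0.2] turn -0.23
scene 144 angle 43.2 at hinge z 0.054 zmax 0.166Traceback (most recent call last):
  File "lid.py", line 11, in <module>
    print(n,len(P),"angle",np.degrees(np.arctan(k[0])).round(1),"at hinge z",k[1].round(4),"zmax",P[:,2].max().round(3))
                                                                                                  ~~~~~~~~~~^^
    return umr_maximum(a, axis, None, out, keepdims, initial, where)
ValueError: zero-size array to reduction operation maximum which has no identity
```

The rise (99 mm) and the backward travel (41 mm) both give 45–46°, and the depth fit agrees within its bias. The hold is steady, so I'm handing in.

```bash
python3 -c "
from h import *
to(.465,-.0045,92.7);print(sign_off())"
```

```text
t 20.53 tcp [ 5.066e-01 -4.000e-04  1.202e-01] yaw 92.46 zax [ 0.005  0.    -1.   ] F [ 7.6  4.5 -8.5] gap 0.156 gf 42.0 q6 -1.84
shift mm [41.7 -2.3 -0.2] turn -0.24
the job is handed in; nothing more can be done
None
```

The lid was brushed from its left end to its right end at about 5–8 N, the grey brush was stood back on the table and released, and the job was handed in at 20.5 s with the lid still held at about 45° (43° by depth fit, 45–46° by arm travel).

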